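Unlock the sandwich press and hold its lid open at 45 degrees

ROBOT

A 7-joint arm with a two-finger parallel gripper is mounted at the origin on the work surface. World frame = base frame: x ahead of the robot, y to its left, z up, the work surface at z = 0. Lengths are in m, angles in rad, forces in N, time in s.
With the tool pointing down it reaches from about 0.425 to 0.925 m from the base axis. Payload 6.8 kg.
Tool frame: the origin (TCP) lies between the finger pads; the fingertips stand r.tips_ahead ahead of it and the grasp point (between the pads) lies 5 mm behind it (r.tips_ahead is the distance from the TCP to the fingertips, in m); z points along the fingers, y is the line along which they close (so a half turn about z gives the same grasp; the last joint's range is limited). The gripper opens to 85 mm and grips with 20 to 120 N. Pads are 22 mm wide; open, the fingers measure 114 mm over their backs; the gripper's body (76 mm by 85 mm) begins 54 mm behind the grasp point. The pads swing forward as they close: fully open they stand 13 mm farther back than shut.
Start: joints at [-1.286, 0.477, 0.022, 1.555, -0.011, 1.109, -0.083], TCP at [0.258, 0.624, 0.245] pointing down, gripper open.
Joint ranges: [-2.96, 2.96], [-0.34, 2.1], [-1.41, 1.46], [0.24, 2.44], [-1.37, 4.51], [0.17, 1.92], [-2.96, 2.96]. Speed limits (rad/s): [2.39, 2.39, 3.14, 3.14, 3.14, 3.14, 3.14].

INTERFACE

Orientations are given as a rotation vector (axis times angle).
In Python, from bench import r gives the robot as it stands.
- The arm moves only by the tool move_arm, never from a script. Its argument "rows" is one flat list of numbers, 4 for each row, row after row: the shift along the tool's x, y, z in cm, then the turn about the tool's z in degrees. In form: [tx, ty, tz, twist, tx, ty, tz, twist, ...]. A call has 1 to 10 rows; each row is the pose to reach, as a shift and turn from the pose commanded when the call began, along the tool's axes at that moment; what a row does not reach only later rows make up. A row lasts 1/8 s, in which the tool goes at most 62.5 mm and 10.7 degrees, less where a joint would pass 70% of its speed; a pose out of reach is approached as far as the arm can. A call with a gripper value outside its range is refused whole. "fingers" is the opening, from 0 (shut) to 1 (fully open), set as the call begins (left out, the last holds). The fingers move at their own pace and stop on an object; "newtons" is the grip in N (left out, the last holds). Time passes only in rows, so rows that repeat a pose let the fingers close. It gives the time, the measured TCP pose, the force, the opening and the grip force at its end, in the units of the state.
- r.get_obs(): the state, without advancing time (a new reading comes with each control period).
- r.grab_frame(name): name is "scene" or "top" or "wrist"; returns the picture (420x560x3 uint8, blue, green, red); there is no depth.
- r.camera_params(name): a dict with "fx", "fy", "cx", "cy" (pixels), "world_from_camera" (4x4, takes a point from camera to world coordinates). Camera axes: x right, y down, z forward; pixel columns grow to the right and rows downward; lengths in m; the calibration is good to about 2 mm. A picture is of the moment at which its call begins: read the wrist's pose just before it. camera_params takes no time and is no camera call; for the wrist camera it gives the pose at the moment of the call.
- r.hand_in(): hands the job in; it is judged then, once.
The state is a dict: "clock": time; "joints": joint angles; "qvel": joint speeds; "tau": joint torques, N m; "tcp_pos": TCP position; "orientation": TCP orientation; "contact_force": force on the tool from outside, world axes, zero at the start; "moment": the same for the moment, N m; "grip_width": finger opening in m; "gripper_force": force on a finger pad.
Only numpy, scipy, OpenCV 4.12 (cv2) and the standard library are available. Lean on these libraries where they do the work, as an engineer would, in place of code of your own. Each camera call takes 0.05 s, during which the arm holds its last target. There are 200 camera calls.

TASK

The sandwich press on the worktop is shut and locked: push the lock tab on its right-hand side all the way back, away from the front handle, to free the lid. Then lift the lid by its front handle and hold it open at 45 degrees so that I can wipe the plates; it drops shut when let go, so finish while still holding the handle, steady at that angle. Do not let the lid drop on the way, and leave the kettle, the mug and the canister standing where they are.

Things in the scene. Friction and masses are not known exactly. Their poses are not given: they have to be found in the camera images.
- press: Sandwich press (contact grill) standing on the worktop and fixed there: brushed-steel lid on a black base, 250 mm deep (x), 280 mm wide (y), 105 mm high shut. Origin: centre of its footprint, on the worktop. Its x axis points from the front (handle side, towards the robot) to the hinge at the back, y to its left, z up; it stands turned by up to about 0.3 rad.
- press_hinge (a point): Middle of the hinge line, at the back of the press: 118 mm behind the press's origin and 62 mm above the worktop; the hinge line runs along the press's y axis.
- press_lid (a joint): Angle of the lid in rad: 0 shut, grows as the front edge rises, 0.785 is 45 degrees, stop at 1.75. Lid with handle weighs about 0.9 kg and falls shut from any angle below about 80 degrees: it takes 3 to 4 N upwards at the handle.
- press_handle (a point): Round black bar, 20 mm thick, 190 mm long along the press's y, on two 16 mm steel arms 88 mm either side of its middle; 46 mm free between bar and lid, nothing beneath. Origin: middle of the bar's axis; shut: 175 mm in front of the press's origin, 85 mm up. Swings about the hinge line at 294 mm radius; the line hinge to bar rises 4.5 degrees when shut. The bar can turn in a light grip.
- press_lock (a joint): Slide of the lid lock in m: 0 locked (tab towards the handle), 0.025 fully unlocked (tab back towards the hinge, along the press's +x). It rubs with about 2.5 N and stays where it is left; its hook clears the lid after about 15 mm.
- press_lock_tab (a point): Centre of the top of the lock's upright bare-metal tab, 22 mm out from the lid's right side, 101 mm above the worktop. Tab: 14 mm along x, 16 mm along y, free for 26 mm below its top; under that a 6 mm thick hook reaches 30 mm forward. Locked: 80 mm in front of the press's origin, 162 mm to its right (-y). Slides along the press's x.
- kettle: Steel kettle, 165 mm across, 225 mm high, black handle out to 128 mm from its axis; origin under its middle. Leave it standing.
- mug: White mug, 82 mm across, 95 mm high, ear to one side; origin under its middle. Leave it standing.
- canister: Teal storage canister with steel lid, 102 mm across, 143 mm high; origin under its middle. Leave it standing.

How it is judged:
By the outcome, as a careful person would: the job done as asked, in the order asked, and still so for the second after the job is handed in, while the arm keeps its last pose, push and grip.
It also fails if it takes over 54 s, if anything falls off the work surface, if the arm or the gripper's body presses on something with over 40 N, if the wrist force passes 120 N, or if a joint passes its speed limit or range.

## Working session

There is one attempt and no reset: what is moved stays moved. The work goes in short steps, Python scripts to look and compute and a tool call to move; the robot and the scene stay as the last step left them, time stands still between calls to the robot, and variables do not carry over. Pictures are saved under pics/ and viewed, at most 10 in all, crops included, and the job is handed in when it is done.

Besides the shell and the picture viewer there is one more tool, called after "Call:" by a JSON object that holds its "op" and its "data". move_arm: Moves the arm, as the interface text tells. Its arguments: {"type":"object","properties":{"rows":{"type":"array"},"fingers":{"type":"number"},"newtons":{"type":"number"}},"required":["rows"]}

```bash
mkdir -p pics && python3 - <<'E'
from bench import r
import cv2,numpy as np
for n in("scene","top"):
    cv2.imwrite(f"pics/{n}0.png",r.grab_frame(n))
    p=r.camera_params(n);print(n,p["fx"],p["cx"],p["cy"],np.round(p["world_from_camera"],3).tolist())
o=r.get_obs();print(o,r.tips_ahead)
E
```

```text
scene 389.29900463975525 278.812113688156 208.3279466785165 [[0.134, 0.816, -0.562, 1.246], [0.991, -0.102, 0.088, -0.043], [0.014, -0.569, -0.823, 0.976], [0.0, 0.0, 0.0, 1.0]]
top 415.43585348225065 276.77204625158964 210.7453847682536 [[-0.028, -0.998, 0.055, 0.575], [-0.999, 0.027, -0.019, 0.08], [0.017, -0.056, -0.998, 1.219], [0.0, 0.0, 0.0, 1.0]]
{'clock': 0.1, 'joints': array([-1.28608955,  0.47773787,  0.02236634,  1.55632722, -0.01150333,
        1.10931257, -0.08311456]), 'qvel': array([ 0.00051931, -0.00061528, -0.00177499, -0.00068016,  0.00072761,
        0.00061584, -0.00059729]), 'tau': array([ 5.60234228e-03, -5.97758675e+01,  1.61443267e+00, -2.81955296e+01,
        1.29064615e-02,  4.91470055e-03, -9.41168253e-06]), 'tcp_pos': array([0.2582065 , 0.62311749, 0.24442039]), 'orientation': array([-6.13047670e-01, -3.08099646e+00,  2.58359414e-03]), 'contact_force': array([-0.09827496,  0.25184929,  0.35864605]), 'moment': array([-0.00033385,  0.01078395, -0.04576055]), 'gripper_force': 0.0, 'grip_width': 0.08550838493849344} 0.014
```

View pics/top0.png

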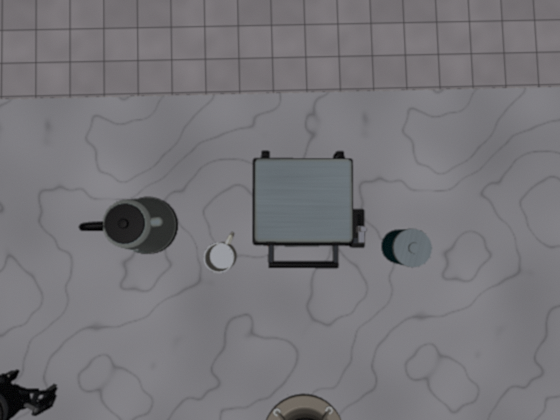

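View pics/scene0.png

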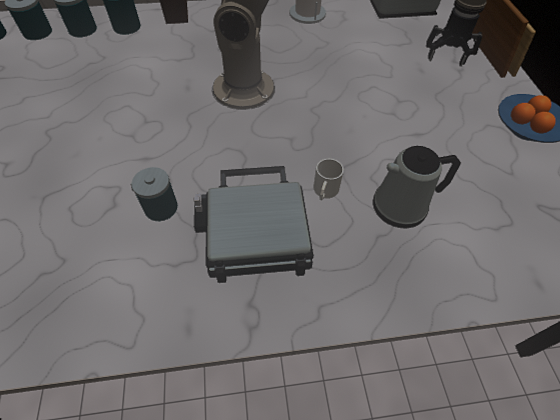

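The top view shows the press at about (303,200), its bar at about (304,265), the lock tab near (361,232), the canister at (411,247), the mug at (220,256) and the kettle at (135,223). I'll enlarge the press next.

```bash
python3 - <<'E'
import cv2
a=cv2.imread("pics/top0.png")[145:280,240:440]
cv2.imwrite("pics/crop.png",cv2.convertScaleAbs(cv2.resize(a,None,fx=4,fy=4,interpolation=cv2.INTER_CUBIC),alpha=1.5))
E
```

```text
(no output)
```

View pics/crop.png

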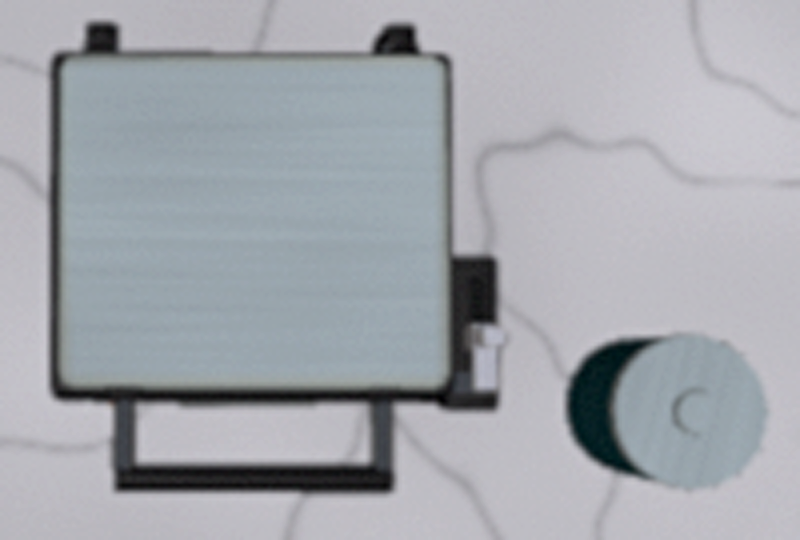

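Bar ends in the crop are at (115,478) and (393,478). The tab top is at about (488,336), with its hook running forward to (484,385). The lid corners are (57,55), (449,55), (449,392) and (57,392), and the canister top is at (690,411).

```bash
cat > h.py <<'E'
from bench import r
import numpy as np
from scipy.spatial.transform import Rotation as R
def back(cam,u,v,z,p=None):
    p=p or r.camera_params(cam);T=p["world_from_camera"]
    d=T[:3,:3]@[(u-p["cx"])/p["fx"],(v-p["cy"])/p["fy"],1];o=T[:3,3]
    return o+d*(z-o[2])/d[2]
def rel(target):  # tool-frame shift in cm to reach a TCP target
    o=r.get_obs();Rm=R.from_rotvec(o["orientation"])
    return np.round(100*Rm.inv().apply(np.array(target)-o["tcp_pos"]),2)
E
python3 - <<'E'
from h import *
c=lambda u,v,z:np.round(back("top",240+u/4-.4,145+v/4-.4,z),4)
for n,a in dict(bl=(115,478,.085),br=(393,478,.085),tab=(488,336,.101),lid1=(57,55,.1),lid2=(449,55,.1),lid3=(449,392,.1),lid4=(57,392,.1),can=(690,411,.143)).items(): print(n,c(*a))
print(R.from_rotvec(r.get_obs()["orientation"]).as_matrix().round(3))
E
```

```text
bl [0.4942 0.0858 0.085 ]
br [ 0.4885 -0.1033  0.085 ]
tab [ 0.5831 -0.1685  0.101 ]
lid1 [0.7819 0.1173 0.1   ]
lid2 [ 0.7751 -0.1496  0.1   ]
lid3 [ 0.5462 -0.1408  0.1   ]
lid4 [0.5538 0.1231 0.1   ]
can [ 0.5305 -0.2888  0.143 ]
[[-0.924  0.383 -0.001]
 [ 0.383  0.924 -0.002]
 [-0.    -0.002 -1.   ]]
```

```bash
python3 - <<'E'
from h import *
print(rel([.535,-.175,.245]),rel([.535,-.175,.2]))
E
```

```text
[-5.612e+01 -6.314e+01  5.000e-02] [-56.12 -63.13   4.55]
```

Call:
{"op": "move_arm", "data": {"rows": [-3.5, -4, 0, 8, -7, -8, 0, 16, -10.5, -12, 0, 24, -14, -16, 0, 32, -17.5, -20, 0, 40, -21, -24, 0, 48, -24.5, -28, 0, 56, -28, -32, 0, 64, -31.5, -36, 0, 69.1, -35, -40, 0, 69.1], "fingers": 0}}

```text
clock: 1.35
tcp_pos: [0.4287, 0.1184, 0.2453]
orientation: [-2.253, -2.189, -0.0]
contact_force: [1.3, 0.8, -0.8]
grip_width: 0.0
gripper_force: 0.0
```

```bash
python3 - <<'E'
from h import *
o=r.get_obs();print(o["tcp_pos"],o["joints"].round(2),R.from_rotvec(o["orientation"]).as_matrix().round(3),rel([.535,-.175,.2]),o["clock"])
E
```

```text
[0.42869988 0.11842792 0.2452764 ] [-0.85  0.08  0.47  2.1  -0.05  0.96 -0.38] [[ 0.029  1.    -0.   ]
 [ 1.    -0.029  0.   ]
 [ 0.    -0.    -1.   ]] [-29.03  11.47   4.52] 1.35
```

Call:
{"op": "move_arm", "data": {"rows": [-5, 2, 0.5, 0, -10, 4, 1, 0, -15, 6, 2, 0, -20, 8, 3, 0, -25, 10, 4, 0, -29, 11.5, 4.5, 0, -29, 11.5, 4.5, 0, -29, 11.5, 4.5, 0]}}

```text
clock: 2.35
tcp_pos: [0.535, -0.1724, 0.1999]
orientation: [-2.251, -2.189, 0.001]
contact_force: [1.0, 0.4, -0.7]
grip_width: -0.0002
gripper_force: 0.0
```

```bash
python3 - <<'E'
from h import *
import cv2
o=r.get_obs();print(o["tcp_pos"],o["contact_force"])
p=r.camera_params("wrist");f=r.grab_frame("wrist");print(p["fx"],p["cx"],p["cy"],p["world_from_camera"].round(4).tolist())
cv2.imwrite("pics/w1.png",f)
T=np.linalg.inv(p["world_from_camera"])
for n,X in dict(tab=(.5819,-.1735,.101),tab2=(.5831,-.1685,.101),tip=o["tcp_pos"]-[0,0,.014]).items():
    q=T@[*X,1];print(n,q[:2]/q[2]*p["fx"]+[p["cx"],p["cy"]])
E
```

```text
[ 0.53503525 -0.17235021  0.19985752] [ 1.00560916  0.37748031 -0.6965257 ]
336.48758389744756 279.39037827318197 210.39047169081582 [[0.9996, -0.0254, -0.0095, 0.5381], [-0.0271, -0.9562, -0.2916, -0.0983], [-0.0016, 0.2917, -0.9565, 0.3272], [0.0, 0.0, 0.0, 1.0]]
tab [344.71659059 217.17446686]
tab2 [346.63724912 210.36865708]
tip [277.60000236 273.99660784]
```

View pics/w1.png

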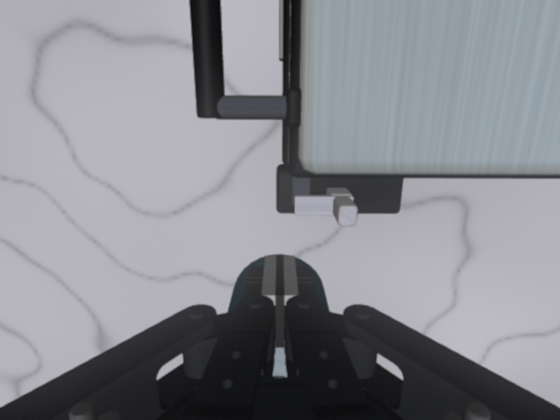

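The wrist view shows the tab top at (347,215) and its hook running forward (left) to (295,205), so it's still locked. The closed fingers at (280,270) are in line and in front of it. Next I lower the fingers and push.

Call:
{"op": "move_arm", "data": {"rows": [-0.2, 0, 4, 0, -0.2, 0, 8, 0, -0.2, 0, 10.2, 0, -0.2, 0, 10.2, 0, -0.2, 1, 10.2, 0, -0.2, 2, 10.2, 0, -0.2, 2.5, 10.2, 0, -0.2, 3, 10.2, 0, -0.2, 3.5, 10.2, 0, -0.2, 3.5, 10.2, 0]}}

```text
clock: 3.65
tcp_pos: [0.5705, -0.1761, 0.0982]
orientation: [2.252, 2.19, -0.0]
contact_force: [-0.3, -0.6, 0.9]
grip_width: -0.0002
gripper_force: 0.3
```

Call:
{"op": "move_arm", "data": {"rows": [0, 0.5, 0, 0, 0, 1, 0, 0, 0, 1, 0, 0]}}

```text
clock: 4.03
tcp_pos: [0.5809, -0.1764, 0.0982]
orientation: [2.252, 2.19, 0.0]
contact_force: [-0.3, -0.9, -1.2]
grip_width: -0.0
gripper_force: 0.2
```

Call:
{"op": "move_arm", "data": {"rows": [0, 0.3, 0, 0, 0, 0.6, 0, 0, 0, 0.6, 0, 0]}}

```text
clock: 4.4
tcp_pos: [0.5863, -0.1765, 0.0982]
orientation: [-2.252, -2.19, 0.0]
contact_force: [-2.9, -0.1, 0.4]
grip_width: -0.0003
gripper_force: 1.3
```

```bash
python3 - <<'E'
from h import *
import cv2
a=cv2.resize(r.grab_frame("wrist")[130:330,200:440],None,fx=3,fy=3,interpolation=2);cv2.imwrite("pics/w2.png",a)
E
```

```text
(no output)
```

View pics/w2.png

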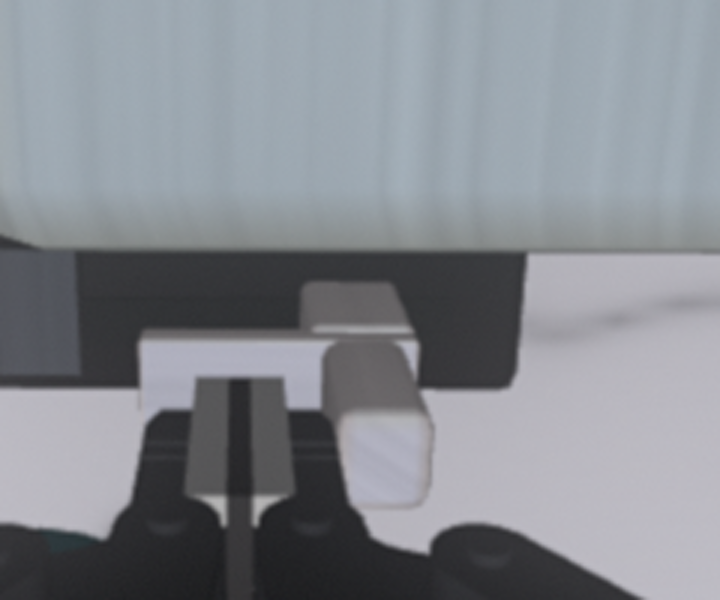

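The fingers now bear on the tab, whose top is at crop (385,455), and the hook has shifted back from the housing's front end. I'll keep pushing until the force shows the end stop.

Call:
{"op": "move_arm", "data": {"rows": [0, 0.3, 0, 0, 0, 0.6, 0, 0, 0, 0.8, 0, 0, 0, 0.8, 0, 0]}}

```text
clock: 4.95
tcp_pos: [0.588, -0.1768, 0.0981]
orientation: [-2.247, -2.18, 0.009]
contact_force: [-22.5, 2.4, 18.5]
grip_width: 0.0001
gripper_force: 11.5
```

Call:
{"op": "move_arm", "data": {"rows": [0, 0.3, 0, 0, 0, 0.5, 0, 0, 0, 0.5, 0, 0]}}

```text
clock: 5.32
tcp_pos: [0.5888, -0.1772, 0.0976]
orientation: [-2.243, -2.174, 0.016]
contact_force: [-33.5, 4.3, 26.8]
grip_width: 0.0001
gripper_force: 17.4
```

Call:
{"op": "move_arm", "data": {"rows": [0, -0.8, 0, 0, 0, -2, 0, 0, 0, -3, 0, 0, 0, -3, -5, 0, 0, -3, -10, 0, 0, -3, -10, 0, 0, -3, -10, 0]}}

```text
clock: 6.2
tcp_pos: [0.5695, -0.1754, 0.1981]
orientation: [2.252, 2.191, 0.001]
contact_force: [0.1, 0.4, -1.4]
grip_width: -0.0
gripper_force: 0.0
```

```bash
python3 - <<'E'
from h import *
import cv2
a=cv2.resize(r.grab_frame("wrist")[80:280,200:440],None,fx=3,fy=3,interpolation=2);cv2.imwrite("pics/w3.png",a)
p=r.camera_params("wrist");T=np.linalg.inv(p["world_from_camera"])
for s in(0,.01,.015,.02,.025):
    q=T@[.583+s,-.172-.028*s,.101,1];print(s,(q[:2]/q[2]*p["fx"]+[p["cx"]-200,p["cy"]-80])*3)
E
```

```text
0 [294.99566107 400.0548653 ]
0.01 [338.06571516 400.13393328]
0.015 [359.60218124 400.17346992]
0.02 [381.13960676 400.21300832]
0.025 [402.67799179 400.25254848]
```

View pics/w3.png

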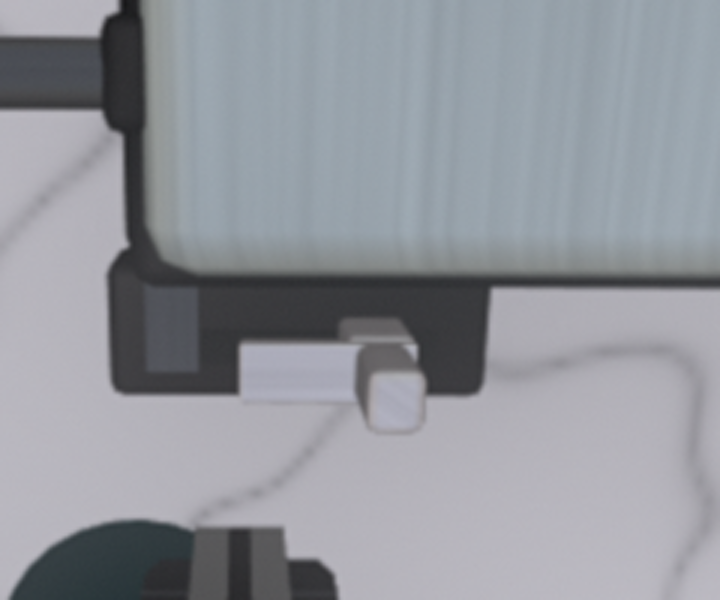

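The tab top is now at crop (397,400), which is about 24–25 mm of travel. The hook has moved 26 px along its housing, so the lock is fully back. Next is the handle.

```bash
python3 - <<'E'
from h import *
print(rel([.4914,-.0088,.2]),rel([.4914,-.0088,.078]),r.get_obs()["clock"])
E
```

```text
[16.44 -8.21 -0.25] [16.43 -8.2  11.95] 6.25
```

Call:
{"op": "move_arm", "data": {"rows": [4, -2, 0, 0, 8, -4, 0, 0, 12, -6, 0, 0, 16.4, -8.2, 0, 0, 16.4, -8.2, 0, 0, 16.4, -8.2, 0, 0], "fingers": 0.6}}

```text
clock: 7.0
tcp_pos: [0.4917, -0.01, 0.1976]
orientation: [-2.252, -2.19, 0.002]
contact_force: [-0.1, -0.1, 0.5]
grip_width: 0.0515
gripper_force: 0.0
```

```bash
python3 - <<'E'
from h import *
import cv2
o=r.get_obs();print(o["tcp_pos"],o["grip_width"],rel([.4914,-.0088,.078]))
cv2.imwrite("pics/w4.png",r.grab_frame("wrist"))
p=r.camera_params("wrist");T=np.linalg.inv(p["world_from_camera"])
for y in(-.05,0,.05):
    q=T@[.4914+.03*(y+.0088),y,.085,1];print(y,q[:2]/q[2]*p["fx"]+[p["cx"],p["cy"]])
E
```

```text
[ 0.49174776 -0.00995394  0.19764942] 0.05154278712852385 [ 0.12 -0.03 11.96]
-0.05 [277.48939428 259.47695791]
0 [277.50000258 197.53842128]
0.05 [277.51194318 127.82101592]
```

View pics/w4.png

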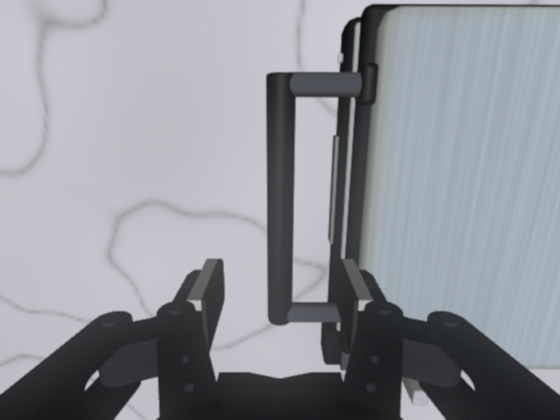

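The bar's axis is at about column 281 (expected 277.5, so roughly 2 mm farther in), with a finger either side. Now I lower and grip lightly.

Call:
{"op": "move_arm", "data": {"rows": [0.1, 0.2, 4, 0, 0.1, 0.2, 8, 0, 0.1, 0.2, 11.0, 0, 0.1, 0.2, 12, 0, 0.1, 0.2, 12, 0, 0.1, 0.2, 12, 0]}}

```text
clock: 7.8
tcp_pos: [0.495, -0.0091, 0.0793]
orientation: [2.252, 2.189, 0.002]
contact_force: [0.0, -0.7, -0.1]
grip_width: 0.0515
gripper_force: 0.0
```

Call:
{"op": "move_arm", "data": {"rows": [0, 0, 0, 0, 0, 0, 0, 0, 0, 0, 0, 0, 0, 0, 0, 0, 0, 0, 0, 0], "fingers": 0, "newtons": 25}}

```text
clock: 8.43
tcp_pos: [0.4921, -0.0085, 0.0787]
orientation: [-2.25, -2.188, 0.003]
contact_force: [-7.7, -0.5, 9.9]
grip_width: 0.0189
gripper_force: 24.2
```

```bash
python3 - <<'E'
from h import *
o=r.get_obs();print(o["tcp_pos"],o["grip_width"],o["contact_force"])
# shifts along arc (tool y = press +x, -z = up); compare at start angle 4.5 deg
a0=np.radians(4.5)
for d in range(0,46,3):
    a=a0+np.radians(d);print(d,round(29.4*(np.cos(a0)-np.cos(a)),2),round(-29.4*(np.sin(a)-np.sin(a0)),2))
E
```

```text
[ 0.49209073 -0.00853741  0.07872024] 0.018912998049083814 [-7.7344454  -0.45523327  9.88646726]
0 0.0 -0.0
3 0.16 -1.53
6 0.4 -3.05
9 0.72 -4.56
12 1.12 -6.04
15 1.6 -7.51
18 2.15 -8.94
21 2.77 -10.35
24 3.47 -11.72
27 4.24 -13.05
30 5.08 -14.35
33 5.98 -15.59
36 6.95 -16.79
39 7.98 -17.93
42 9.07 -19.02
45 10.22 -20.05
```

Call:
{"op": "move_arm", "data": {"rows": [0, -0.2, -0.4, 0, 0, -0.2, -0.8, 0, 0, -0.1, -1.5, 0, 0, 0, -2.3, 0, 0, 0.2, -3, 0, 0, 0.3, -3.8, 0, 0, 0.5, -4.6, 0, 0, 0.7, -5.3, 0, 0, 0.9, -6, 0, 0, 0.9, -6, 0]}}

```text
clock: 9.68
tcp_pos: [0.5024, -0.0089, 0.1385]
orientation: [-2.252, -2.189, 0.001]
contact_force: [-1.4, 1.3, -3.2]
grip_width: 0.0187
gripper_force: 24.8
```

```bash
python3 - <<'E'
from h import *
import cv2
o=r.get_obs();print(o["tcp_pos"],o["grip_width"],o["contact_force"],o["gripper_force"])
cv2.imwrite("pics/s2.png",cv2.resize(r.grab_frame("scene")[120:300,100:340],None,fx=3,fy=3))
E
```

```text
[ 0.50241841 -0.00890791  0.13847362] 0.01870467984106228 [-1.44138906  1.32731055 -3.17375649] 24.817477762699127
```

View pics/s2.png

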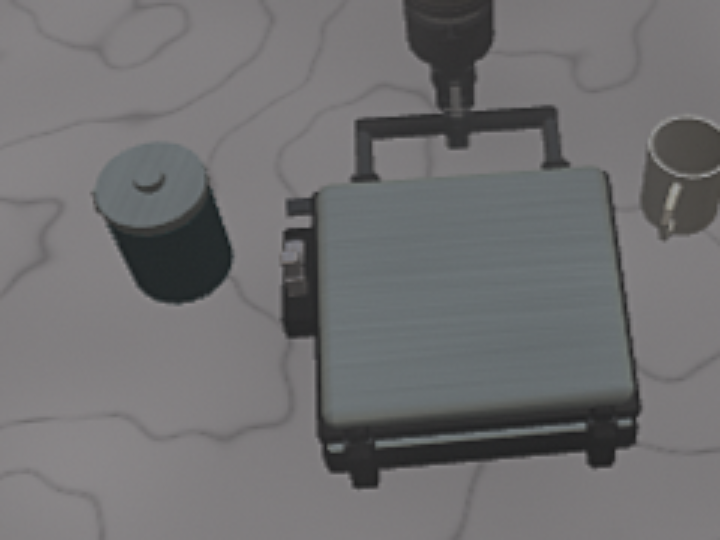

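The handle is held, the lid is open about 12° and its weight shows on the wrist (about 3 N). I continue along the arc.

Call:
{"op": "move_arm", "data": {"rows": [0, 0.2, -0.75, 0, 0, 0.48, -1.47, 0, 0, 0.75, -2.2, 0, 0, 1.03, -2.9, 0, 0, 1.34, -3.6, 0, 0, 1.65, -4.3, 0, 0, 2.0, -5.0, 0, 0, 2.35, -5.7, 0, 0, 2.74, -6.35, 0, 0, 3.12, -7.0, 0]}}

```text
clock: 10.98
tcp_pos: [0.5311, -0.0098, 0.208]
orientation: [-2.249, -2.186, 0.007]
contact_force: [-10.4, 3.0, 1.9]
grip_width: 0.0191
gripper_force: 24.5
```

Call:
{"op": "move_arm", "data": {"rows": [0, 0.42, -0.65, 0, 0, 0.84, -1.3, 0, 0, 1.28, -1.9, 0, 0, 1.74, -2.54, 0, 0, 2.2, -3.15, 0, 0, 2.71, -3.74, 0, 0, 3.2, -4.3, 0, 0, 3.74, -4.88, 0, 0, 4.27, -5.43, 0, 0, 4.83, -5.97, 0]}}

```text
clock: 12.22
tcp_pos: [0.5762, -0.0113, 0.2688]
orientation: [-2.244, -2.18, 0.013]
contact_force: [-29.5, 4.4, 24.6]
grip_width: 0.0189
gripper_force: 26.0
```

```bash
python3 - <<'E'
from h import *
o=r.get_obs();print(o["tcp_pos"],o["grip_width"],o["contact_force"],o["gripper_force"])
E
```

```text
[ 0.5761519  -0.01130202  0.26883226] 0.01893914531121031 [-29.50931577   4.37420872  24.63050819] 25.99136084318161
```

The reaction points outward from the hinge, so my path cuts inside the arc. I'll ease outward radially.

Call:
{"op": "move_arm", "data": {"rows": [0, -0.2, -0.2, 0, 0, -0.4, -0.4, 0, 0, -0.4, -0.4, 0]}}

```text
clock: 12.6
tcp_pos: [0.5789, -0.0113, 0.2726]
orientation: [2.252, 2.189, 0.002]
contact_force: [-1.2, 1.5, -4.3]
grip_width: 0.019
gripper_force: 25.6
```

```bash
python3 - <<'E'
from h import *
import cv2
o=r.get_obs();print(o["tcp_pos"],o["grip_width"],o["contact_force"],o["moment"],o["clock"])
a=cv2.resize(r.grab_frame("scene")[90:300,180:340],None,fx=3,fy=3,interpolation=2);b=r.grab_frame("wrist")
a=cv2.resize(a,(320,420));cv2.imwrite("pics/s3.png",cv2.resize(np.hstack([a,b[:,100:]]),(780,420)))
np.save("w.npy",b);np.save("s.npy",r.grab_frame("scene"));print(r.camera_params("wrist")["world_from_camera"].round(4).tolist())
E
```

```text
[ 0.57891932 -0.0113482   0.27256453] 0.018965189062818927 [-1.16613256  1.49543208 -4.25550623] [ 0.25694686  0.35192196 -0.02410857] 12.6
[[0.9996, -0.026, -0.0084, 0.5815], [-0.0273, -0.9559, -0.2924, 0.0628], [-0.0005, 0.2925, -0.9563, 0.3995], [0.0, 0.0, 0.0, 1.0]]
```

View pics/s3.png

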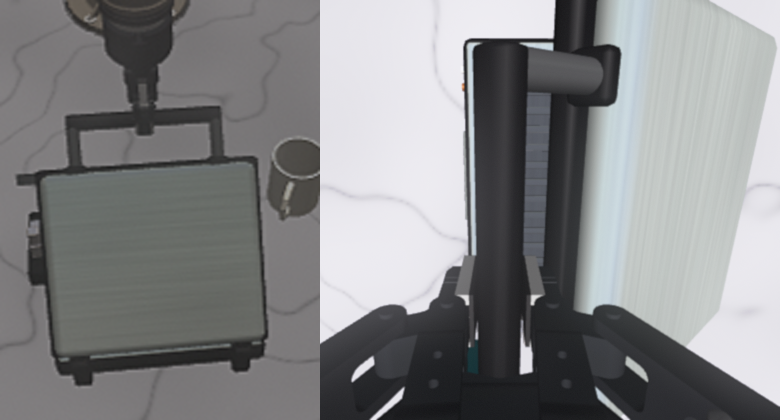

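Forces have relaxed to the lid's weight alone. Lid angle is about 40–41° and the bar sits squarely between the pads. Next I do the last few degrees and then check the angle with the top camera.

Call:
{"op": "move_arm", "data": {"rows": [0, 0.4, -0.4, 0, 0, 0.8, -0.8, 0, 0, 1.2, -1.15, 0, 0, 1.6, -1.5, 0, 0, 1.6, -1.5, 0, 0, 1.6, -1.5, 0]}}

```text
clock: 13.5
tcp_pos: [0.5943, -0.0118, 0.2872]
orientation: [-2.252, -2.19, 0.0]
contact_force: [-4.1, 0.2, 1.1]
grip_width: 0.0191
gripper_force: 25.7
```

```bash
python3 - <<'E'
from h import *
import cv2
o=r.get_obs();print(o["tcp_pos"],o["grip_width"],o["contact_force"],o["clock"])
a=r.grab_frame("top");cv2.imwrite("pics/t2.png",cv2.convertScaleAbs(cv2.resize(a[145:280,240:380],None,fx=4.4,fy=4.4,interpolation=2),alpha=1.5))
p=r.camera_params("top");T=np.linalg.inv(p["world_from_camera"])
th=-.029;c,s=np.cos(th),np.sin(th)
for H in(.786,):
  for d in(0,38,41,43,45,47,49):
    al=np.radians(4.5+d);out=[]
    for y in(.095,-.095):
      rr=-.294*np.cos(al)
      X=[H+c*rr-s*y, -.0088+.293*s+s*rr+c*y,.062+.294*np.sin(al),1]
      q=T@X;out+=list((q[:2]/q[2]*p["fx"]+[p["cx"]-240+.4,p["cy"]-145+.4])*4.4)
    print(d,np.round(out,1))
E
```

```text
[ 0.59425187 -0.011792    0.28715527] 0.01913613848227546 [-4.0533612   0.18856033  1.11896929] 13.5
0 [125.9 523.2 433.  523. ]
38 [125.  400.3 486.8 400.5]
41 [124.9 379.7 490.7 379.9]
43 [124.9 365.1 493.3 365.4]
45 [124.9 349.8 495.7 350.2]
47 [124.8 333.9 498.1 334.3]
49 [124.8 317.3 500.4 317.8]
```

View pics/t2.png

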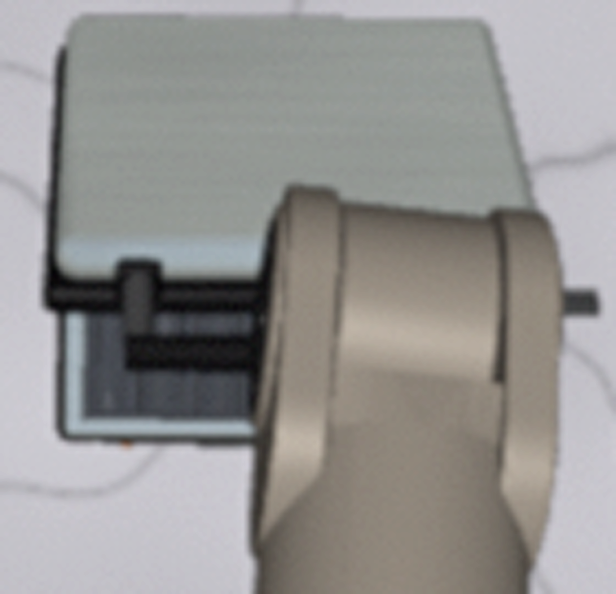

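In the top view the bar's free left end is centred at about row 352 of the crop. The expected row at 45° is 350, and the shut reference carried a +2.8 bias, so the lid is at 45° ±0.5°. I'll check it holds steady, then hand in.

Call:
{"op": "move_arm", "data": {"rows": [0, 0, 0, 0, 0, 0, 0, 0, 0, 0, 0, 0, 0, 0, 0, 0, 0, 0, 0, 0, 0, 0, 0, 0, 0, 0, 0, 0, 0, 0, 0, 0]}}

```text
clock: 14.55
tcp_pos: [0.5942, -0.0118, 0.287]
orientation: [-2.252, -2.19, 0.0]
contact_force: [-5.4, 1.1, 0.8]
grip_width: 0.0188
gripper_force: 25.7
```

```bash
python3 -c "
from bench import r
o=r.get_obs();print(o['tcp_pos'],o['contact_force'],abs(o['qvel']).max());print(r.hand_in())"
```

```text
[ 0.59415946 -0.01176982  0.28704451] [-5.35843606  1.05771429  0.81361344] 0.0012474398838661835
the job is handed in; nothing more can be done
None
```

The lock tab is pushed fully back, the gripper is holding the lid steady by its handle at about 45°, the kettle, mug and canister were left alone, and the job was handed in at 14.6 s with no verdict shown.

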